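# Close the masking shell and hold it home against the spring plunger

### The job

Swing the open cover of the grey masking shell shut so that its two halves sit edge to edge. Then push the closed shell along its track, over against the spring plunger, until the shell is fully home on the two steel stop blocks, and keep it pressed there, firmly but without forcing it: finish while still holding it against the stops. Leave the tin, the cup and the tape roll where they are.

Things in the scene. Friction and masses are not known exactly. Their poses are not given: they have to be found in the camera images.
- track: Fixed aluminium plate on the bench, 96 mm wide, 10 mm thick. Origin at bench height on its centre line, below the stop face; x = pushing direction, z up. Plate from x = -250 to 80 mm. Two guide rails, 10 mm wide, 60 mm between them, tops 22 mm above the bench, x = -240 to -5 mm. A grey plunger housing 60 mm wide, 56 mm high, at x = 38 to 72 mm.
- stop: The hard stop: two fixed steel blocks on the track, 16 mm wide, 22 mm either side of the centre line, tops 40 mm above the bench. Their faces towards the shell lie at x = 0 of the track. Same origin and axes as track.
- plunger_tip (a point): Tip of the spring plunger, a steel button 18 mm in diameter on the track's centre line, 26 mm above the bench, between the stop blocks; at rest it stands 20 mm ahead of the stop faces.
- plunger (a joint): How far the plunger is pressed in (m): 0 at rest, 0.020 when the shell is at the stop (the travel itself goes on to 0.027). The spring pushes back with 4 N at rest and 9 N at 0.020.
- shell: Lower half of the masking shell: loose grey open box, 0.3 to 0.5 kg, on the track between the rails (2 mm play each side), 90 mm long, 56 wide, 28 high; underside 10 mm, rim 38 mm above the bench. Origin at its centre; x along the track, pushing direction, z up. Its far end (x = +45 mm) meets plunger and stops. It slides easily (friction about 0.2). A white trim cap is fixed inside.
- shell_push (a point): Middle of the near end face of the shell's lower half (45 mm behind its origin, 24 mm above the bench), where it can be pushed.
- cover (a joint): Opening angle of the shell's upper half (rad): 0 closed, edge to edge with the lower half; 1.57 upright; beyond that it leans outward. Limit 2.2. The hinge is a little stiff (about 0.045 N m): the cover stays at any angle and must be pushed all the way down.
- cover_hinge (a point): Middle of the hinge line, on the rim of the shell's right side (shell y = -28 mm), 38 mm above the bench, along the shell's x. The cover is an upside-down tray 87 mm long, 56 mm wide from hinge to free edge, 20 mm deep, with a 40 x 14 mm window mid-roof; closed, its roof is 58 mm above the bench. It opens up and over to the shell's -y side.
- cover_edge (a point): Middle of the outer edge of the cover's roof on its free side: 56 mm from the hinge across the cover and 20 mm out along its depth. Closed, it lies above the shell's left side (y = +28 mm), 58 mm above the bench.
- tin: Bystander: closed steel paint tin, 84 mm in diameter, 105 mm high, origin at the centre of its underside.
- cup: Bystander: white plastic mixing cup, 72 mm in diameter, 95 mm high, origin at the centre of its underside.
- tape: Bystander: brown roll of masking tape lying flat, 96 mm in diameter, 25 mm high, origin at the centre of its underside.
Not all that is in view belongs to the job. What is shaped like the shell but green is not meant.

How it is judged:
On the way, in this order (a step that is already met when the one before it is completed fails the run):
1. the cover is shut, edge to edge, with the plunger not yet pressed (value of joint cover below 0.05 rad and value of joint plunger below 0.004 m), for 0.2 s.
2. the shell, still shut, is pressed home on the stop (value of joint cover below 0.05 rad and value of joint plunger above 0.018 m and contact force between shell and stop above 1 N), for 0.3 s.
At the end, for the whole second after the job is handed in: The robot is still pressing the shell: cover shut (under 0.05 rad), shell flat on the track between the rails, plunger pressed in more than 18 mm, the shell touching the stop blocks with 1 to 40 N, the arm pushing with more than 5 N, shell at rest (all of step 2 and contact force between shell and stop below 40 N and (contact force between shell and the fingers above 5 N or contact force between shell and the arm above 5 N) and y of shell in the frame of track between -0.005 and 0.005 m and z of shell in the frame of track below 0.028 m and angle between shell's own z axis and vertical below 0.06 rad and linear speed of shell below 0.01 m/s); the arm keeps its last pose, push and grip.
It fails at once if a bystander was moved by more than 20 mm (distance of any of tin, cup, tape from where it was at the start of the episode above 0.02 m).
It fails at once if the shell was rammed into the stop (contact force between shell and stop above 70 N).
It also fails if it takes over 58 s, if anything falls off the work surface, if the arm or the gripper's body presses on something with over 40 N, if the wrist force passes 120 N, or if a joint passes its speed limit or range.

### The arm

A 6-joint arm with a two-finger parallel gripper is mounted at the origin on the work surface. World frame = base frame: x ahead of the robot, y to its left, z up, the work surface at z = 0. Lengths are in m, angles in rad, forces in N, time in s.
With the tool pointing down it reaches from about 0.3 to 0.875 m from the base axis. Payload 6.4 kg.
Tool frame: the origin (TCP) lies at the very end of the fingers, on their centre line; the grasp point (between the pads) lies 19 mm behind it (ctrl.hold_point_z is the distance from the TCP to the grasp point, in m); y points along the fingers, x is the direction in which the jaws open and shut, and the axes are right-handed (so a half turn about y gives the same grasp; the last joint's range is limited). The gripper opens to 85 mm and grips with 20 to 120 N. Pads are 22 mm wide; open, the fingers measure 114 mm over their backs; the gripper's body (76 mm by 85 mm) begins 54 mm behind the grasp point. The pads swing forward as they close: fully open they stand 13 mm farther back than shut.
Start: joints at [-1.469, 0.181, 1.607, -0, 1.354, -0.206], TCP at [0.174, -0.548, 0.199] pointing down, gripper open.
Joint ranges: [-2.99, 2.99], [-0.89, 2.07], [0.3, 2.58], [-1.14, 4.28], [0, 2.63], [-3.12, 3.12]. Speed limits (rad/s): [2.57, 2.57, 3.01, 3.14, 3.14, 3.14].

### API

Orientations are given as a unit quaternion [w, x, y, z].
In Python, from bench import ctrl, imaging gives the robot as it stands.
- The arm moves only by the shell command python3 -m jog 'ROWS'. ROWS is JSON, a list of rows, each a list of 3 entries, a list of its own where there are three numbers: the shift along the tool's x, y, z in cm, then the turn, a rotation vector about the tool's x, y, z in rad, then the finger opening in cm, from 0 to 8.54. A call has 1 to 12 rows; each row shifts and turns the pose as measured when the row begins, along the tool's axes as they then stand; what a row does not reach is not made up. A row lasts 1/12 s, in which the tool goes at most 41.7 mm and 7.16 degrees, less where a joint would pass 70% of its speed; a pose out of reach is approached as far as the arm can. A call is refused whole if a number of a shift passes 4.17 or a number of a turn 0.125, either way. A call with a gripper value outside its range is refused whole. The fingers move at their own pace and stop on an object; the grip force is fixed at half the most. Time passes only in rows, so rows that do not move let the fingers close. It gives the time, the measured TCP pose, the force and the opening at its end, in the units of the state.
- ctrl.get_obs(): the state, without advancing time (a new reading comes with each control period).
- imaging.camera(name): name is "side" or "top" or "wrist"; returns a dict with "frame" (400x640x3 uint8, red, green, blue), "depth" (400x640 float32, m along the optical axis (not along the pixel's ray), 0 where there is no reading), "K" (3x3 intrinsics, pixels), "R" (3x3) and "t" (3): a world point X has camera coordinates R X + t. Camera axes: x right, y down, z forward; pixel columns grow to the right and rows downward; lengths in m; the calibration is good to about 2 mm. A picture is of the moment at which its call begins.
- ctrl.hand_in(): hands the job in, once; it reports no verdict.
The state is a dict: "time_s": time; "q": joint angles; "dq": joint speeds; "joint_efforts": joint torques, N m; "eef_pos": TCP position; "eef_rot": TCP orientation; "wrist_force": force on the tool from outside, world axes, zero at the start; "torque": the same for the moment, N m; "opening": opening from 0.0 (shut) to 1.0 (fully open).
Only numpy, scipy, OpenCV 4.12 (cv2) and the standard library are available. Lean on these libraries where they do the work, as an engineer would, in place of code of your own. Each camera call takes 0.05 s, during which the arm holds its last target. There are 200 camera calls.

## Working session

There is one attempt and no reset: what is moved stays moved. The work goes in short steps, Python scripts to look and compute and a shell command to move; the robot and the scene stay as the last step left them, time stands still between calls to the robot, and variables do not carry over. Pictures are saved under pics/ and viewed, about 8 in all and at most 12, crops included, and the job is handed in when it is done.

```bash
mkdir -p pics; ls; python3 - <<'E'
from bench import ctrl, imaging
import cv2,numpy as np
o=ctrl.get_obs();print({k:np.round(v,3) for k,v in o.items()})
for n in("top","side"):
    c=imaging.camera(n);cv2.imwrite(f"pics/{n}0.png",c["frame"][:,:,::-1]);np.savez(f"{n}0.npz",**c)
    print(n,np.round(c["K"],1).tolist(),np.round(c["R"],3).tolist(),np.round(c["t"],3))
E
```

```text
pics
{'time_s': np.float64(0.0), 'q': array([-1.469,  0.182,  1.608,  0.   ,  1.354, -0.206]), 'dq': array([ 0.   , -0.   ,  0.001, -0.002, -0.001,  0.   ]), 'joint_efforts': array([ 1.0000e-03, -4.4487e+01, -3.5135e+01, -0.0000e+00,  9.0000e-03,
       -0.0000e+00]), 'eef_pos': array([ 0.174, -0.547,  0.198]), 'eef_rot': array([ 0.571, -0.57 ,  0.418, -0.417]), 'wrist_force': array([0.144, 0.167, 0.029]), 'torque': array([-0.029, -0.038,  0.039]), 'opening': np.float64(1.001)}
top [[400.0, 0.0, 317.3], [0.0, 400.0, 202.0], [0.0, 0.0, 1.0]] [[0.016, -1.0, -0.018], [-0.993, -0.013, -0.121], [0.12, 0.019, -0.993]] [-0.014  0.581  1.19 ]
side [[519.7, 0.0, 325.2], [0.0, 519.7, 201.1], [0.0, 0.0, 1.0]] [[-0.898, -0.439, 0.021], [-0.287, 0.551, -0.784], [0.333, -0.71, -0.621]] [0.504 0.211 1.302]
```

View pics/top0.png

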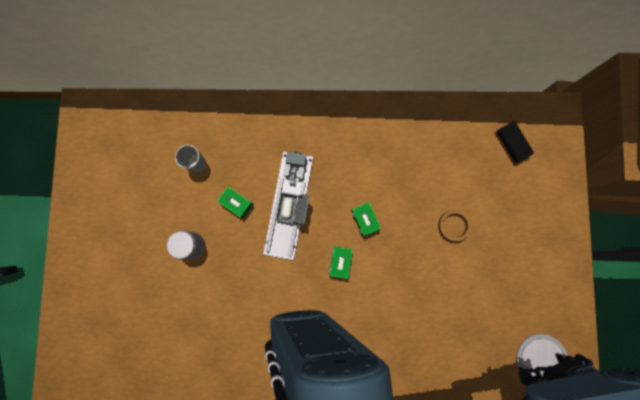

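View pics/side0.png

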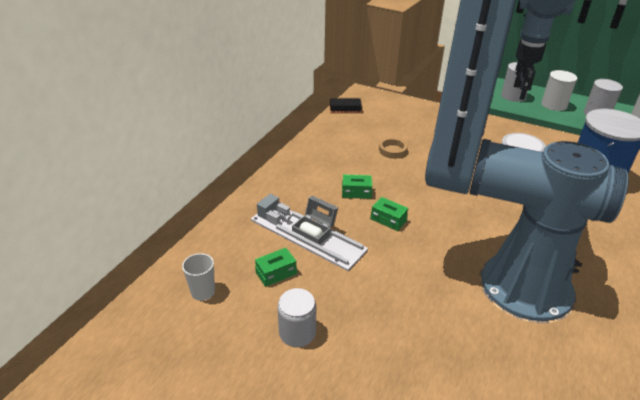

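```bash
cat > h.py <<'E'
import numpy as np,cv2
def pts(c):
    d=c["depth"];v,u=np.mgrid[0:400,0:640]
    P=np.stack([(u-c["K"][0,2])/c["K"][0,0]*d,(v-c["K"][1,2])/c["K"][1,1]*d,d],-1)
    return (P-c["t"])@c["R"]
def cast(c,u,v,z):
    r=c["R"].T@np.linalg.inv(c["K"])@np.array([u,v,1.]);o=-c["R"].T@c["t"]
    return o+r*(z-o[2])/r[2]
E
python3 - <<'E'
from h import *
c=dict(np.load("top0.npz"));P=pts(c)
hsv=cv2.cvtColor(c["frame"],cv2.COLOR_RGB2HSV)
m=((hsv[...,1]<60)&(hsv[...,2]>60)).astype(np.uint8);w=np.zeros_like(m);w[140:270,255:325]=1;m*=w
m=cv2.morphologyEx(m,cv2.MORPH_CLOSE,np.ones((5,5)))
cn=max(cv2.findContours(m,0,2)[0],key=cv2.contourArea)
r=cv2.minAreaRect(cn);print(r)
for q in cv2.boxPoints(r): print(np.round(q),np.round(cast(c,*q,.01),3))
X=P[w>0];
for a,b in((0.005,.015),(.05,.062),(.062,.2)):
    s=X[(X[:,2]>a)&(X[:,2]<b)];print(a,len(s),s.min(0).round(3),s.max(0).round(3),s.mean(0).round(3))
cv2.imwrite("pics/crop0.png",cv2.resize(c["frame"][140:270,250:330,::-1],None,fx=4.6,fy=4.6,interpolation=cv2.INTER_CUBIC))
s=dict(np.load("side0.npz"));cv2.imwrite("pics/crops.png",cv2.resize(s["frame"][180:280,240:380,::-1],None,fx=5,fy=5,interpolation=cv2.INTER_CUBIC))
E
```

```text
((289.712158203125, 205.2381134033203), (34.60654067993164, 106.09752655029297), 11.113040924072266)
[263. 254.] [0.421 0.161 0.01 ]
[283. 150.] [0.75  0.107 0.01 ]
[317. 157.] [ 0.73  -0.002  0.01 ]
[296. 261.] [0.402 0.056 0.01 ]
0.005 1667 [ 0.402 -0.026  0.005] [0.784 0.197 0.015] [0.556 0.09  0.01 ]
0.05 217 [0.514 0.034 0.05 ] [0.735 0.092 0.061] [0.709 0.062 0.055]
0.062 213 [0.513 0.018 0.062] [0.712 0.073 0.094] [0.556 0.035 0.086]
```

View pics/crop0.png

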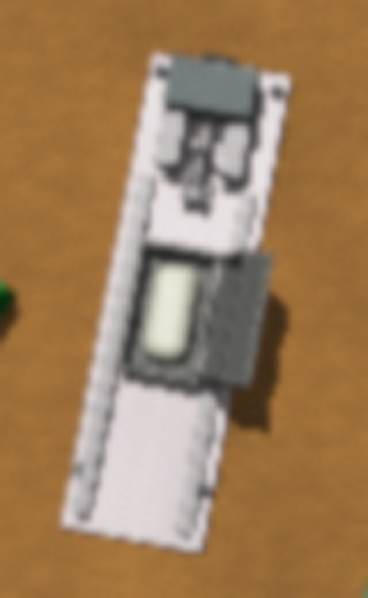

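View pics/crops.png

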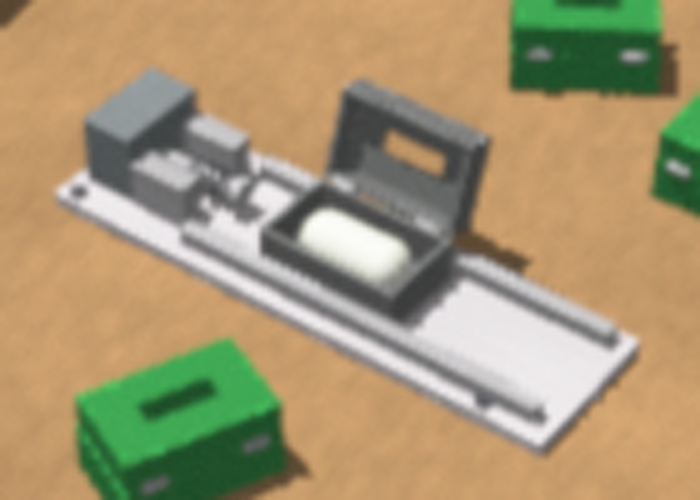

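```bash
python3 - <<'E'
from h import *
c=dict(np.load("top0.npz"));P=pts(c)
f=lambda x,y,z:cast(c,250+x/4.6-.5*(1-1/4.6),140+y/4.6-.5*(1-1/4.6),z)
C=[f(*q,.01) for q in((155,52),(292,75),(205,552),(62,527))];print(np.round(C,3))
far=(C[0]+C[1])/2;near=(C[2]+C[3])/2;d=far-near;print("len",np.linalg.norm(d),"yaw",np.arctan2(d[1],d[0]))
yaw=np.arctan2(d[1],d[0]);ex=np.array([np.cos(yaw),np.sin(yaw),0]);ey=np.array([-ex[1],ex[0],0])
mid=(far+near)/2;o=mid+.085*ex;o[2]=0;print("origin",o.round(4))
np.savez("track.npz",o=o,ex=ex,ey=ey,yaw=yaw)
T=lambda p:np.array([(p-o)@ex,(p-o)@ey,p[2]])
print("shell corners near/far at rim",[T(f(*q,.038)).round(3) for q in((125,378),(150,247),(212,388),(225,250))])
w=np.zeros((400,640),bool);w[190:235,270:320]=1
X=np.array([T(p) for p in P[w]]);s=X[(X[:,2]>.062)]
print("cover",s.min(0).round(3),s.max(0).round(3));
print(s[np.argsort(s[:,1])][::12].round(3))
X=np.array([T(p) for p in P[150:180,275:320].reshape(-1,3)]);s=X[(X[:,2]>.05)&(X[:,2]<.06)];print("housing",s.min(0),s.max(0))
s=dict(np.load("side0.npz"));P=pts(s);X=np.array([T(p) for p in P[180:280,240:380].reshape(-1,3)])
for a,b,n in((.05,.06,"mid"),(.062,.12,"cover")):
  q=X[(X[:,2]>a)&(X[:,2]<b)&(abs(X[:,1])<.12)&(X[:,0]<.1)&(X[:,0]>-.25)];q=q[q[:,0]>.02] if n=="mid" else q;print(n,len(q),q.min(0).round(3),q.max(0).round(3))
  if n=="cover":print(q[np.argsort(q[:,2])][::25].round(3))
from scipy.spatial.transform import Rotation as R
print(R.from_quat([-.57,.418,-.417,.571]).as_matrix().round(3))
E
```

```text
[[0.747 0.106 0.01 ]
 [0.731 0.011 0.01 ]
 [0.405 0.063 0.01 ]
 [0.42  0.16  0.01 ]]
len 0.33085437346063795 yaw -0.16209154716091484
origin [0.6596 0.071  0.    ]
shell corners near/far at rim [array([-0.146,  0.022,  0.038]), array([-0.058,  0.022,  0.038]), array([-0.143, -0.036,  0.038]), array([-0.051, -0.027,  0.038])]
cover [-0.207 -0.135  0.064] [-0.053 -0.037  1.251]
[[-0.207 -0.135  1.251]
 [-0.105 -0.063  0.084]
 [-0.066 -0.061  0.082]
 [-0.124 -0.06   0.087]
 [-0.103 -0.059  0.082]
 [-0.127 -0.058  0.084]
 [-0.122 -0.057  0.084]
 [-0.116 -0.056  0.085]
 [-0.092 -0.054  0.085]
 [-0.054 -0.053  0.089]
 [-0.113 -0.052  0.085]
 [-0.075 -0.051  0.086]
 [-0.132 -0.05   0.09 ]
 [-0.076 -0.049  0.09 ]
 [-0.103 -0.048  0.09 ]
 [-0.081 -0.046  0.085]
 [-0.121 -0.045  0.093]
 [-0.115 -0.044  0.089]
 [-0.056 -0.041  0.069]]
housing [ 0.03831575 -0.02871731  0.05036252] [0.07290335 0.03063218 0.05963981]
mid 183 [ 0.032 -0.03   0.05 ] [0.069 0.035 0.06 ]
cover 289 [-0.146 -0.065  0.062] [-0.057 -0.028  0.093]
[[-0.141 -0.033  0.062]
 [-0.107 -0.057  0.064]
 [-0.093 -0.053  0.067]
 [-0.061 -0.046  0.07 ]
 [-0.075 -0.054  0.071]
 [-0.061 -0.045  0.074]
 [-0.062 -0.04   0.081]
 [-0.143 -0.052  0.085]
 [-0.106 -0.049  0.086]
 [-0.099 -0.053  0.087]
 [-0.137 -0.041  0.089]
 [-0.115 -0.049  0.09 ]]
[[ 0.302 -0.     0.953]
 [-0.953  0.002  0.302]
 [-0.002 -1.     0.   ]]
```

```bash
cat > st.py <<'E'
from h import *
from bench import ctrl
from scipy.spatial.transform import Rotation as R
k=np.load("track.npz");o=ctrl.get_obs();p=o["eef_pos"]-k["o"]
q=o["eef_rot"];M=R.from_quat([q[1],q[2],q[3],q[0]]).as_matrix()
B=np.stack([k["ex"],k["ey"],[0,0,1]])
print("t",round(o["time_s"],2),"track xyz mm",(B@p*1e3).round(1),"F track",(B@o["wrist_force"]).round(1),"op",round(o["opening"],2))
print("rotvec to aligned",R.from_matrix(M.T@np.stack([-k["ey"],[0,0,-1],k["ex"]],1)).as_rotvec().round(3))
E
python3 -m jog '[[[0,0,0],[0,0.118,0],0],[[0,0,0],[0,0.118,0],0],[[0,0,0],[0,0.118,0],0],[[0,0,0],[0,0.118,0],0],[[0,0,0],[0,0,0],0]]'; python3 st.py
```

```text
time_s: 0.52
eef_pos: [0.174, -0.5455, 0.1954]
eef_rot: [0.453, -0.45, 0.546, -0.542]
wrist_force: [0.0, -0.2, -0.1]
opening: 0.302
t 0.52 track xyz mm [-379.8 -686.8  195.4] F track [ 0.  -0.2 -0.1] op 0.3
rotvec to aligned [ 0.002 -0.023 -0.007]
```

```bash
python3 -m jog '[[[-3.6,0,1.7],[0,-0.02,0],0],[[-3.6,-0.1,1.7],[0,0,0],0],[[-3.6,-0.1,1.7],[0,0,0],0],[[-3.6,-0.1,1.7],[0,0,0],0],[[-3.6,-0.1,1.7],[0,0,0],0],[[-3.6,-0.1,1.7],[0,0,0],0],[[-3.6,-0.1,1.7],[0,0,0],0],[[-3.6,-0.1,1.7],[0,0,0],0],[[-3.6,-0.1,1.7],[0,0,0],0],[[-3.6,-0.1,1.7],[0,0,0],0]]'; python3 st.py
```

```text
time_s: 1.35
eef_pos: [0.3987, -0.2066, 0.2032]
eef_rot: [0.466, -0.463, 0.536, -0.53]
wrist_force: [0.6, -0.7, -0.1]
opening: 0.001
t 1.35 track xyz mm [-212.7 -316.1  203.2] F track [ 0.7 -0.6 -0.1] op 0.0
rotvec to aligned [ 0.004  0.024 -0.008]
```

```bash
python3 -m jog '[[[-3.5,0,1.9],[0,0.024,-0.008],0],[[-3.5,0,1.9],[0,0,0],0],[[-3.5,0,1.9],[0,0,0],0],[[-3.5,0,1.9],[0,0,0],0],[[-3.5,1,1.9],[0,0,0],0],[[-2.0,2,1],[0,0,0],0],[[0,2,0],[0,0,0],0],[[0,0,0],[0,0,0],0]]'; python3 st.py
```

```text
time_s: 2.02
eef_pos: [0.5388, -0.0121, 0.1537]
eef_rot: [-0.47, 0.468, -0.528, 0.53]
wrist_force: [-1.4, -1.1, -0.5]
opening: -0.001
t 2.02 track xyz mm [-105.8 -101.5  153.7] F track [-1.2 -1.3 -0.5] op -0.0
rotvec to aligned [-0.003  0.042 -0.001]
```

```bash
python3 -m jog '[[[0.2,2.5,0.6],[0,0.04,0],0],[[0,2.5,0],[0,0,0],0],[[0,2.2,0],[0,0,0],0],[[0,0.6,0],[0,0,0],0],[[0,0,0],[0,0,0],0]]'; python3 st.py
python3 - <<'E'
from bench import imaging
import cv2
c=imaging.camera("side");cv2.imwrite("pics/s1.png",cv2.resize(c["frame"][140:280,220:400,::-1],None,fx=4,fy=4,interpolation=cv2.INTER_CUBIC))
E
```

```text
time_s: 2.43
eef_pos: [0.5459, -0.0158, 0.0762]
eef_rot: [-0.463, 0.46, -0.534, 0.537]
wrist_force: [-1.0, 0.0, 0.0]
opening: 0.001
t 2.43 track xyz mm [ -98.2 -104.1   76.2] F track [-1.  -0.1  0. ] op 0.0
rotvec to aligned [-0.005  0.014 -0.   ]
```

View pics/s1.png

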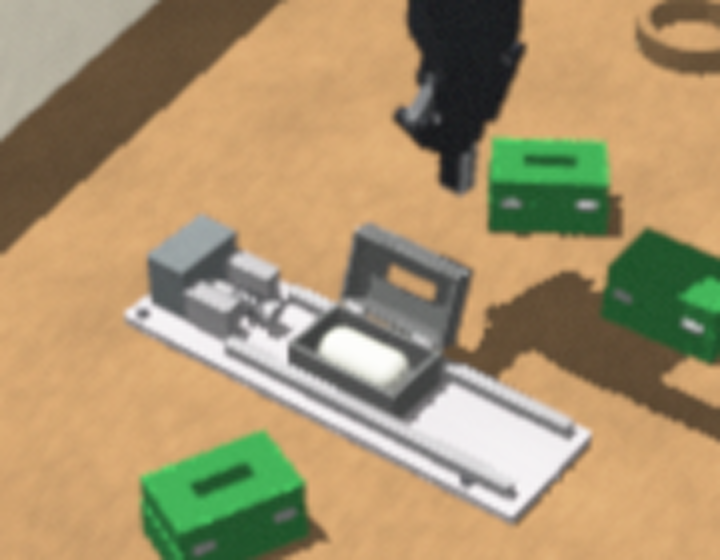

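The finger tip (about 458,185 in the crop) stands free behind the cover (360–465, 230–340), so I'm sweeping it over now.

```bash
python3 -m jog '[[[-1.2,0,0],[0,0,0],0],[[-1.2,0,0],[0,0,0],0],[[-1.2,0,0],[0,0,0],0],[[-1,0,0],[0,0,0],0],[[-1,0,0],[0,0,0],0],[[-1,0,0],[0,0,0],0],[[0,0,0],[0,0,0],0]]'; python3 st.py;  python3 -m jog '[[[-1,0,0],[0,0,0],0],[[-1,0,0],[0,0,0],0],[[-1,0,0],[0,0,0],0],[[-1,0,0],[0,0,0],0],[[0,0,0],[0,0,0],0]]'; python3 st.py
python3 - <<'E'
from bench import imaging
import cv2
c=imaging.camera("side");cv2.imwrite("pics/s2.png",cv2.resize(c["frame"][140:280,220:400,::-1],None,fx=4,fy=4,interpolation=cv2.INTER_CUBIC))
E
```

```text
time_s: 3.07
eef_pos: [0.5615, 0.0559, 0.085]
eef_rot: [-0.466, 0.458, -0.531, 0.54]
wrist_force: [0.2, 0.4, -0.2]
opening: -0.001
t 3.07 track xyz mm [-94.4 -30.8  85. ] F track [ 0.2  0.4 -0.2] op -0.0
rotvec to aligned [-0.017  0.015 -0.001]
time_s: 3.48
eef_pos: [0.5678, 0.1005, 0.085]
eef_rot: [-0.466, 0.458, -0.531, 0.539]
wrist_force: [-0.2, -0.1, 0.2]
opening: 0.004
t 3.48 track xyz mm [-95.4  14.2  85. ] F track [-0.2 -0.1  0.2] op 0.0
rotvec to aligned [-0.017  0.016 -0.001]
```

View pics/s2.png

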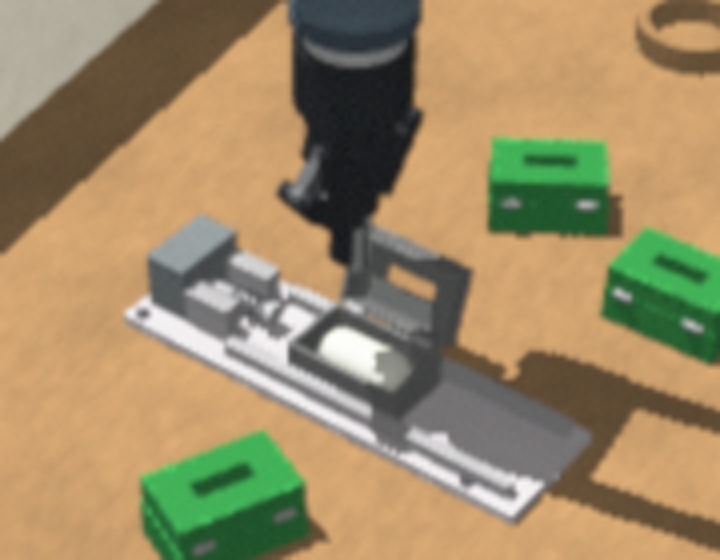

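The cover has not moved: the tip appears at (345,260), behind it. I'll project the TCP into the image to see what disagrees.

```bash
python3 - <<'E'
from h import *
from bench import ctrl,imaging
o=ctrl.get_obs();k=np.load("track.npz")
B=np.stack([k["ex"],k["ey"],[0,0,1]])
for n in("side","top"):
    c=imaging.camera(n)
    for nm,X in(("tcp",o["eef_pos"]),("origin",k["o"]),("edge",k["o"]-.1*k["ex"]-.06*k["ey"]+[0,0,.088])):
        x=c["R"]@X+c["t"];p=c["K"]@x/x[2];print(n,nm,p[:2].round(1),x[2].round(3),"crop",((p[:2]-[220,140])*4).round())
    P=pts(c)
    if n=="side":
        for v in range(190,214,3):
            print(v,[(u,(B@(P[v,u]-k["o"])*1e3).round().astype(int).tolist()) for u in(300,306,311,318)])
    cv2.imwrite(f"pics/{n}3.png",c["frame"][:,:,::-1])
    if n=="top":cv2.imwrite("pics/top3c.png",cv2.resize(c["frame"][120:290,230:390,::-1],None,fx=3.5,fy=3.5,interpolation=cv2.INTER_CUBIC))
E
```

```text
side tcp [307.1 214.7] 1.368 crop [348. 299.]
side origin [283.  222.4] 1.472 crop [252. 330.]
side edge [324.7 200.6] 1.412 crop [419. 242.]
190 [(300, [-112, 64, 205]), (306, [-105, 30, 181]), (311, [-107, 13, 171]), (318, [9, -180, 2])]
193 [(300, [-112, 64, 196]), (306, [-101, 26, 167]), (311, [-109, 16, 165]), (318, [1, -170, 0])]
196 [(300, [-97, 44, 167]), (306, [-112, 40, 172]), (311, [-109, 15, 154]), (318, [-3, -164, -6])]
199 [(300, [25, -112, 2]), (306, [-102, 26, 149]), (311, [-107, 12, 143]), (318, [-77, -61, 82])]
202 [(300, [17, -102, 1]), (306, [-102, 26, 139]), (311, [-109, 15, 136]), (318, [-90, -43, 89])]
205 [(300, [11, -93, -2]), (306, [-102, 27, 130]), (311, [-108, 13, 124]), (318, [-81, -56, 66])]
208 [(300, [1, -80, 0]), (306, [-59, -30, 62]), (311, [-63, -47, 52]), (318, [-42, -111, 1])]
211 [(300, [-5, -72, -3]), (306, [-60, -28, 53]), (311, [-66, -43, 46]), (318, [-86, -49, 52])]
top tcp [281.1 204.1] 1.176 crop [245. 256.]
top origin [293.8 178.6] 1.271 crop [295. 154.]
top edge [305.4 209.9] 1.17 crop [341. 279.]
```

View pics/top3c.png

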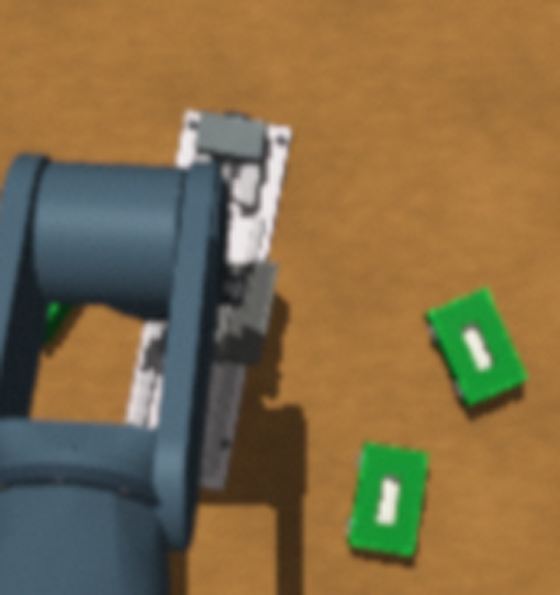

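```bash
python3 - <<'E'
from h import *
from bench import ctrl,imaging
o=ctrl.get_obs();k=np.load("track.npz")
B=np.stack([k["ex"],k["ey"],[0,0,1]])
c=imaging.camera("side")
def prj(x,y,z):
    x=c["R"]@(k["o"]+x*k["ex"]+y*k["ey"]+np.array([0,0,z]))+c["t"];return (c["K"]@x/x[2])[:2].round(1)
for z in(.07,.076,.09,.1,.11,.12): print(z,"s1 (334.5,187.5)",prj(-.098,-.104,z),"now (306,207)",prj(-.095,.014,z))
P=(pts(c)-k["o"])@B.T*1e3
m=(abs(P[...,0]+95)<40)&(abs(P[...,1]-14)<40)&(P[...,2]>60)&(P[...,2]<300)
print(P[m][np.argsort(P[m][:,2])][:8].round())
print({a:np.round(o[a],4) for a in("q","eef_pos","eef_rot")})
w=imaging.camera("wrist");cv2.imwrite("pics/w3.png",w["frame"][:,:,::-1])
x=w["R"]@o["eef_pos"]+w["t"];print("tcp in wrist cam",x.round(3),(w["K"]@x/x[2])[:2].round(1))
C=-w["R"].T@w["t"];print("cam pos track",(B@(C-k["o"])*1e3).round())
E
```

```text
0.07 s1 (334.5,187.5) [333.1 197.6] now (306,207) [306.9 219.1]
0.076 s1 (334.5,187.5) [333.2 195.9] now (306,207) [306.9 217.4]
0.09 s1 (334.5,187.5) [333.3 191.9] now (306,207) [306.8 213.3]
0.1 s1 (334.5,187.5) [333.4 189. ] now (306,207) [306.8 210.4]
0.11 s1 (334.5,187.5) [333.5 186.1] now (306,207) [306.8 207.4]
0.12 s1 (334.5,187.5) [333.7 183.2] now (306,207) [306.8 204.4]
[[ -92.   17.  115.]
 [-103.   16.  117.]
 [-104.   21.  121.]
 [ -91.   21.  121.]
 [-102.   15.  122.]
 [-107.   12.  122.]
 [-109.   15.  122.]
 [-107.   16.  122.]]
{'q': array([-0.0327,  0.2986,  1.7114, -0.0023,  1.115 ,  1.6857]), 'eef_pos': array([0.5676, 0.0986, 0.0849]), 'eef_rot': array([-0.4658,  0.4582, -0.5308,  0.5398])}
tcp in wrist cam [-0.002  0.019  0.188] [319.9 227.1]
cam pos track [-26.  12. 261.]
```

View pics/w3.png

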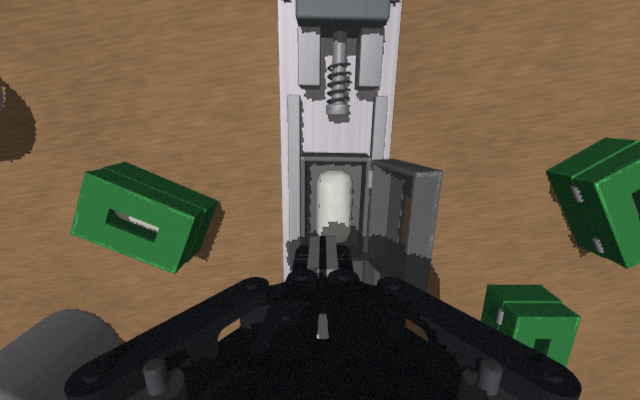

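Side depth and both side pictures put the real tip about 28 mm above the reported TCP, so the finger passed over the cover. In the wrist view the tip is at (322,240), against (320,227) predicted. I'm going back and will repeat the sweep lower.

```bash
python3 -m jog '[[[2.5,0,0],[-0.016,0.014,0],0],[[2.5,0,0],[0,0,0],0],[[2.5,0,0],[0,0,0],0],[[2.5,0,0],[0,0,0],0],[[1,0,0],[0,0,0],0],[[0,0,0],[0,0,0],0]]'; python3 st.py
```

```text
time_s: 4.23
eef_pos: [0.5495, -0.0165, 0.0852]
eef_rot: [-0.458, 0.457, -0.539, 0.539]
wrist_force: [-0.3, -0.2, -0.2]
opening: 0.003
t 4.23 track xyz mm [ -94.6 -104.1   85.2] F track [-0.3 -0.3 -0.2] op 0.0
rotvec to aligned [-0.001 -0.001  0.   ]
```

```bash
python3 -m jog '[[[0,2,-0.2],[0,0,0],0],[[0,1.8,-0.2],[0,0,0],0],[[0,0,0],[0,0,0],0],[[0,0,0],[0,0,0],0]]'; python3 st.py
cat > tip.py <<'E'
from h import *
from bench import ctrl,imaging
o=ctrl.get_obs();k=np.load("track.npz");B=np.stack([k["ex"],k["ey"],[0,0,1]])
t=B@(o["eef_pos"]-k["o"])*1e3;c=imaging.camera("side");P=(pts(c)-k["o"])@B.T*1e3
m=(abs(P[...,0]-t[0])<25)&(abs(P[...,1]-t[1])<25)&(P[...,2]>t[2]-15)&(P[...,2]<t[2]+150)
m&=c["frame"].max(-1)<70
print("tcp",t.round(),"lowest",P[m][np.argsort(P[m][:,2])][:8].round().tolist())
E
python3 tip.py
```

```text
time_s: 4.57
eef_pos: [0.5473, -0.0159, 0.0479]
eef_rot: [-0.458, 0.455, -0.539, 0.541]
wrist_force: [0.1, 0.4, 1.0]
opening: -0.001
t 4.57 track xyz mm [ -96.8 -103.9   47.9] F track [0.  0.5 1. ] op -0.0
rotvec to aligned [-0.005 -0.006 -0.001]
tcp [ -97. -104.   48.] lowest [[-99.0, -91.0, 92.0], [-97.0, -94.0, 92.0], [-96.0, -91.0, 93.0], [-106.0, -91.0, 94.0], [-94.0, -94.0, 94.0], [-105.0, -88.0, 96.0], [-105.0, -91.0, 97.0], [-104.0, -94.0, 99.0]]
```

```bash
python3 -m jog '[[[-1.2,0,0],[0,0,0],0],[[-1.2,0,0],[0,0,0],0],[[-1.2,0,0],[0,0,0],0],[[-1,0,0],[0,0,0],0],[[-1,0,0],[0,0,0],0],[[0,0,0],[0,0,0],0]]'; python3 st.py;  python3 -m jog '[[[-1,0,0],[0,0,0],0],[[-1,0,0],[0,0,0],0],[[-1,0,0],[0,0,0],0],[[0,0,0],[0,0,0],0]]'; python3 st.py; python3 tip.py
python3 - <<'E'
from bench import imaging
import cv2
c=imaging.camera("side");cv2.imwrite("pics/s4.png",cv2.resize(c["frame"][140:280,220:400,::-1],None,fx=4,fy=4,interpolation=cv2.INTER_CUBIC))
E
```

```text
time_s: 5.12
eef_pos: [0.5614, 0.0424, 0.0587]
eef_rot: [-0.458, 0.457, -0.534, 0.544]
wrist_force: [0.3, -0.3, -0.4]
opening: 0.001
t 5.12 track xyz mm [-92.3 -44.1  58.7] F track [ 0.4 -0.2 -0.4] op 0.0
rotvec to aligned [-0.012 -0.001  0.008]
time_s: 5.45
eef_pos: [0.5685, 0.0789, 0.0611]
eef_rot: [-0.46, 0.456, -0.532, 0.544]
wrist_force: [0.1, 0.8, -0.4]
opening: -0.004
t 5.45 track xyz mm [-91.2  -7.   61.1] F track [-0.1  0.8 -0.4] op -0.0
rotvec to aligned [-0.017  0.002  0.007]
tcp [-91.  -7.  61.] lowest [[-99.0, 5.0, 104.0], [-97.0, 7.0, 104.0], [-91.0, 3.0, 105.0], [-98.0, -1.0, 106.0], [-100.0, 3.0, 107.0], [-95.0, 9.0, 108.0], [-88.0, 4.0, 108.0], [-100.0, 7.0, 110.0]]
```

View pics/s4.png

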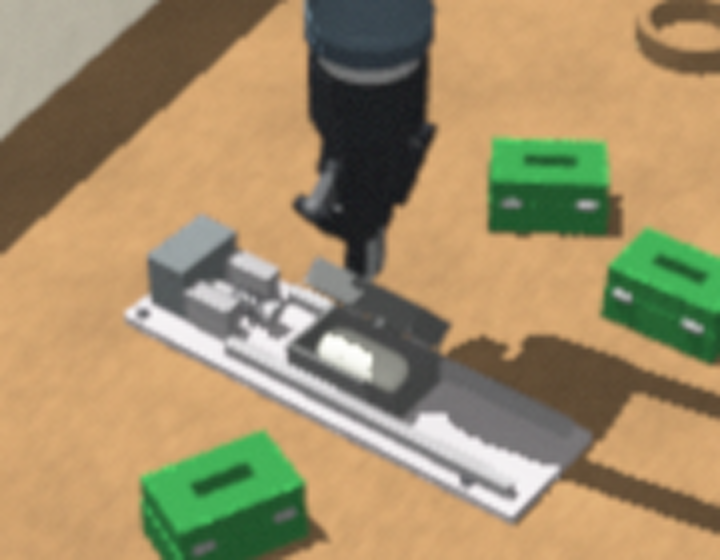

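The cover (305–450, 260–345) is now about half closed under the tip (370,272). I'll carry on over and down.

```bash
python3 -m jog '[[[-0.6,0.4,-0.1],[-0.015,0,0],0],[[-0.6,0.5,-0.1],[0,0,0],0],[[-0.6,0.6,-0.1],[0,0,0],0],[[0,0.6,0],[0,0,0],0],[[0,0,0],[0,0,0],0]]'; python3 st.py;  python3 -m jog '[[[0,0.5,0],[0,0,0],0],[[0,0.4,0],[0,0,0],0],[[0,0,0],[0,0,0],0]]'; python3 st.py; python3 tip.py
```

```text
time_s: 5.97
eef_pos: [0.5702, 0.0981, 0.0392]
eef_rot: [-0.457, 0.459, -0.537, 0.541]
wrist_force: [0.1, -0.6, -0.4]
opening: -0.003
t 5.97 track xyz mm [-92.6  12.3  39.2] F track [ 0.2 -0.6 -0.4] op -0.0
rotvec to aligned [-0.002  0.     0.005]
time_s: 6.22
eef_pos: [0.5693, 0.0972, 0.0279]
eef_rot: [-0.456, 0.459, -0.538, 0.54]
wrist_force: [0.4, 0.6, 1.6]
opening: 0.004
t 6.22 track xyz mm [-93.3  11.3  27.9] F track [0.3 0.6 1.6] op 0.0
rotvec to aligned [ 0.    -0.001  0.005]
tcp [-93.  11.  28.] lowest [[-118.0, -6.0, 54.0], [-113.0, -8.0, 57.0], [-112.0, -12.0, 58.0], [-104.0, -11.0, 58.0], [-106.0, -13.0, 58.0], [-108.0, 22.0, 58.0], [-115.0, 27.0, 58.0], [-109.0, -9.0, 58.0]]
```

```bash
python3 -m jog '[[[0,0.3,0],[0,0,0],0],[[0,0.3,0],[0,0,0],0]]'; python3 st.py; python3 -m jog '[[[0,0.3,0],[0,0,0],0],[[0,0.3,0],[0,0,0],0]]'; python3 st.py
```

```text
time_s: 6.43
eef_pos: [0.5703, 0.0971, 0.025]
eef_rot: [-0.456, 0.459, -0.538, 0.54]
wrist_force: [-16.3, 3.1, 41.8]
opening: 0.001
t 6.43 track xyz mm [-92.4  11.3  25. ] F track [-16.6   0.4  41.8] op 0.0
rotvec to aligned [-0.001 -0.001  0.005]
time_s: 6.6
eef_pos: [0.5704, 0.0971, 0.0253]
eef_rot: [-0.456, 0.459, -0.538, 0.54]
wrist_force: [-10.9, 0.1, 24.3]
opening: 0.004
t 6.6 track xyz mm [-92.2  11.3  25.3] F track [-10.8  -1.7  24.3] op 0.0
rotvec to aligned [ 0.001 -0.001  0.005]
```

```bash
python3 -m jog '[[[0,-0.5,0],[0,0,0],0],[[0,-2,0],[0,0,0],0],[[0,-2.5,-1],[0,0,0],0],[[0.3,0,-2.2],[0,0,0],0],[[0.3,0,-2.2],[0,0,0],0],[[0.3,0,-2.2],[0,0,0],0],[[0.2,0,-1.8],[0,0,0],0],[[0,0,0],[0,0,0],0]]'; python3 st.py
python3 - <<'E'
from h import *
from bench import ctrl,imaging
k=np.load("track.npz");B=np.stack([k["ex"],k["ey"],[0,0,1]])
for n in("side","top"):
    c=imaging.camera(n)
    P=(pts(c)-k["o"])@B.T*1e3
    m=(P[...,0]<-8)&(P[...,0]>-160)&(abs(P[...,1])<45)&(P[...,2]>46)&(P[...,2]<75);q=P[m]
    print(n,len(q),np.percentile(q,[2,50,98],axis=0).round())
    if n=="side":cv2.imwrite("pics/s5.png",cv2.resize(c["frame"][140:280,220:400,::-1],None,fx=4,fy=4,interpolation=cv2.INTER_CUBIC))
E
python3 tip.py
```

```text
time_s: 7.27
eef_pos: [0.4736, 0.0996, 0.0793]
eef_rot: [-0.456, 0.458, -0.537, 0.542]
wrist_force: [1.0, 0.6, 0.9]
opening: 0.005
t 7.27 track xyz mm [-188.2   -1.9   79.3] F track [0.9 0.7 0.9] op 0.0
rotvec to aligned [-0.003 -0.003  0.007]
side 523 [[-143.  -23.   47.]
 [-103.   11.   57.]
 [ -57.   34.   61.]]
top 294 [[-107.  -25.   52.]
 [ -75.    2.   57.]
 [ -53.   30.   62.]]
tcp [-185.   -2.   80.] lowest [[-186.0, 9.0, 123.0], [-191.0, 12.0, 125.0], [-185.0, 12.0, 125.0], [-194.0, 12.0, 126.0], [-182.0, 12.0, 126.0], [-194.0, 11.0, 129.0], [-192.0, 13.0, 129.0], [-186.0, 13.0, 129.0]]
```

View pics/s5.png

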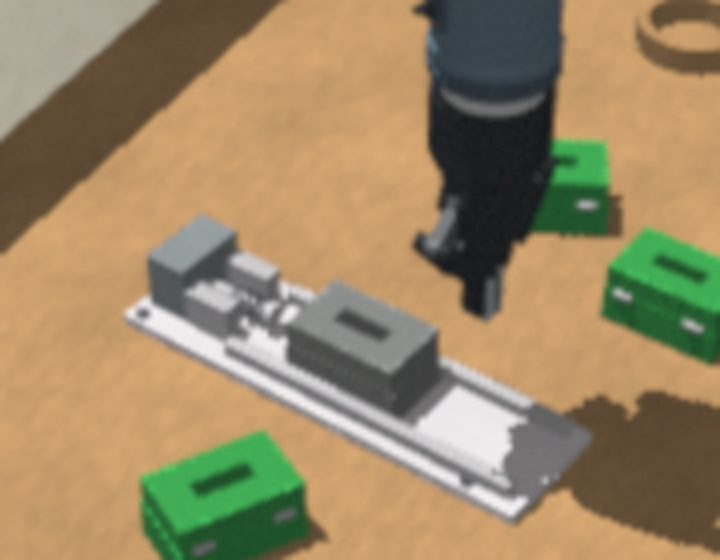

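Shell is shut: roof (290–440, 285–370) is flat at about 57 mm, with the near end at x about -145 mm. Before lowering I'll check the gripper's profile for clearance over the roof.

```bash
python3 - <<'E'
from h import *
from bench import ctrl,imaging
o=ctrl.get_obs();k=np.load("track.npz");B=np.stack([k["ex"],k["ey"],[0,0,1]])
t=B@(o["eef_pos"]-k["o"])*1e3;c=imaging.camera("side");P=(pts(c)-k["o"])@B.T*1e3-t
m=(abs(P[...,0])<90)&(abs(P[...,1])<90)&(P[...,2]>15)&(P[...,2]<260)
for a in range(15,200,12):
    q=P[m&(P[...,2]>=a)&(P[...,2]<a+12)]
    if len(q):print(a,len(q),"x",np.percentile(q[:,0],[2,98]).round(),"y",np.percentile(q[:,1],[2,98]).round())
print(t)
E
```

```text
27 11 x [-12.   5.] y [-3.  8.]
39 36 x [-13.   7.] y [-7. 16.]
51 40 x [-14.   6.] y [-5. 16.]
63 17 x [-14.   4.] y [-9. 13.]
75 69 x [-17.   6.] y [-29.  34.]
87 68 x [-18.   8.] y [-39.  47.]
99 85 x [-20.   5.] y [-44.  54.]
111 118 x [-20.   9.] y [-56.  64.]
123 124 x [-22.   8.] y [-33.  63.]
135 88 x [-23.   5.] y [-9. 47.]
147 42 x [-18.   7.] y [22. 43.]
159 112 x [-40.  17.] y [-3. 41.]
171 126 x [-40.  21.] y [-8. 40.]
183 132 x [-40.  22.] y [-8. 40.]
195 202 x [-41.  23.] y [-11.  40.]
[-183.85574399   -1.62255921   80.24640002]
```

```bash
python3 -m jog '[[[0,2.2,0],[0,0,0.007],0],[[0,2.2,0],[0,0,0],0],[[0,2.2,0],[0,0,0],0],[[0,1.5,0],[0,0,0],0],[[0,0,0],[0,0,0],0]]'; python3 st.py; python3 tip.py
```

```text
time_s: 7.88
eef_pos: [0.4885, 0.0976, -0.0014]
eef_rot: [-0.461, 0.452, -0.536, 0.544]
wrist_force: [-0.7, -0.2, -0.8]
opening: 0.001
t 7.88 track xyz mm [-173.2   -1.4   -1.4] F track [-0.7 -0.3 -0.8] op 0.0
rotvec to aligned [-0.017 -0.005 -0.002]
tcp [-173.   -1.   -1.] lowest [[-169.0, 7.0, 41.0], [-174.0, 9.0, 41.0], [-172.0, 11.0, 42.0], [-182.0, 12.0, 44.0], [-180.0, 14.0, 45.0], [-179.0, 12.0, 47.0], [-171.0, 14.0, 47.0], [-177.0, 10.0, 48.0]]
```

```bash
python3 -m jog '[[[-0.1,0.5,-0.1],[-0.016,0,0],0],[[0,0.5,-0.1],[0,0,0],0],[[0,0,0],[0,0,0],0]]'; python3 st.py; python3 -m jog '[[[0,0,0.5],[0,0,0],0],[[0,0,0.4],[0,0,0],0],[[0,0,0.3],[0,0,0],0],[[0,0,0],[0,0,0],0]]'; python3 st.py; python3 tip.py
```

```text
time_s: 8.18
eef_pos: [0.4905, 0.0988, -0.0091]
eef_rot: [-0.458, 0.455, -0.54, 0.541]
wrist_force: [-0.4, -0.2, -0.2]
opening: 0.0
t 8.18 track xyz mm [-1.714e+02  1.000e-01 -9.100e+00] F track [-0.3 -0.2 -0.2] op 0.0
rotvec to aligned [-0.004 -0.005 -0.003]
time_s: 8.52
eef_pos: [0.506, 0.0966, -0.0068]
eef_rot: [-0.459, 0.454, -0.538, 0.542]
wrist_force: [-0.8, 0.7, -0.2]
opening: -0.003
t 8.52 track xyz mm [-155.7    0.4   -6.8] F track [-0.9  0.5 -0.2] op -0.0
rotvec to aligned [-0.009 -0.005 -0.003]
tcp [-156.    0.   -7.] lowest [[-143.0, 15.0, 19.0], [-143.0, 2.0, 20.0], [-145.0, 22.0, 21.0], [-143.0, 25.0, 22.0], [-143.0, 11.0, 23.0], [-145.0, 10.0, 23.0], [-146.0, 15.0, 23.0], [-145.0, 22.0, 25.0]]
```

```bash
python3 -m jog '[[[0,0.4,0.3],[-0.008,0,0],0],[[0,0.2,0.4],[0,0,0],0],[[0,0.15,0.4],[0,0,0],0],[[0,0.1,0.4],[0,0,0],0],[[0,0.1,0.4],[0,0,0],0],[[0,0.1,0.4],[0,0,0],0]]'; python3 st.py; python3 -m jog '[[[0,0.1,0.3],[0,0,0],0],[[0,0.1,0.3],[0,0,0],0],[[0,0.1,0.3],[0,0,0],0]]'; python3 st.py
```

```text
time_s: 9.07
eef_pos: [0.5278, 0.0934, -0.0169]
eef_rot: [0.456, -0.457, 0.542, -0.538]
wrist_force: [-4.9, 0.5, 4.4]
opening: -0.001
t 9.07 track xyz mm [-133.8    0.8  -16.9] F track [-4.9 -0.3  4.4] op -0.0
rotvec to aligned [ 0.006 -0.004 -0.003]
time_s: 9.32
eef_pos: [0.5375, 0.0918, -0.0202]
eef_rot: [0.456, -0.457, 0.542, -0.537]
wrist_force: [-6.7, 0.9, 4.2]
opening: 0.0
t 9.32 track xyz mm [-123.9    0.8  -20.2] F track [-6.7 -0.2  4.2] op 0.0
rotvec to aligned [ 0.007 -0.004 -0.003]
```

```bash
python3 -m jog '[[[0,-0.3,0.2],[0,0,0],0],[[0,-0.2,0.3],[0,0,0],0],[[0,0,0.3],[0,0,0],0]]'; python3 st.py; python3 -m jog '[[[0,0,0.3],[0,0,0],0],[[0,0,0.3],[0,0,0],0]]'; python3 st.py;python3 - <<'E'
from h import *
from bench import ctrl,imaging
k=np.load("track.npz");B=np.stack([k["ex"],k["ey"],[0,0,1]])
c=imaging.camera("side");P=(pts(c)-k["o"])@B.T*1e3
m=(P[...,0]<10)&(P[...,0]>-160)&(abs(P[...,1])<35)&(P[...,2]>50)&(P[...,2]<64);q=P[m]
print(np.percentile(q,[2,50,98],axis=0).round())
E
```

```text
time_s: 9.57
eef_pos: [0.5416, 0.0909, -0.0178]
eef_rot: [0.454, -0.46, 0.545, -0.535]
wrist_force: [-5.1, 1.0, 0.6]
opening: 0.0
t 9.57 track xyz mm [-119.7    0.6  -17.8] F track [-5.2  0.2  0.6] op 0.0
rotvec to aligned [ 0.016 -0.004 -0.002]
time_s: 9.73
eef_pos: [0.5446, 0.0905, -0.0191]
eef_rot: [0.452, -0.462, 0.546, -0.533]
wrist_force: [-7.7, 1.6, 0.3]
opening: 0.001
t 9.73 track xyz mm [-116.7    0.6  -19.1] F track [-7.9  0.4  0.3] op 0.0
rotvec to aligned [ 0.023 -0.003 -0.002]
[[-128.  -23.   51.]
 [ -49.   14.   58.]
 [ -17.   34.   63.]]
```

```bash
python3 -m jog '[[[0,-0.1,0.3],[0.01,0,0],0],[[0,-0.1,0.3],[0.01,0,0],0],[[0,0,0.3],[0,0,0],0],[[0,0,0.3],[0,0,0],0]]'; python3 st.py; python3 -m jog '[[[0,0,0.3],[0,0,0],0]]'; python3 st.py; python3 -m jog '[[[0,0,0.2],[0,0,0],0]]'; python3 st.py
```

```text
time_s: 10.12
eef_pos: [0.5481, 0.0899, -0.0208]
eef_rot: [0.453, -0.462, 0.545, -0.534]
wrist_force: [-10.3, 1.8, 5.3]
opening: -0.003
t 10.12 track xyz mm [-113.1    0.6  -20.8] F track [-10.4   0.1   5.3] op -0.0
rotvec to aligned [ 0.02  -0.002 -0.001]
time_s: 10.2
eef_pos: [0.5484, 0.0899, -0.0216]
eef_rot: [0.451, -0.463, 0.546, -0.532]
wrist_force: [-10.7, 1.0, 5.4]
opening: -0.003
t 10.2 track xyz mm [-112.8    0.7  -21.6] F track [-10.7  -0.8   5.4] op -0.0
rotvec to aligned [ 0.026 -0.002 -0.   ]
time_s: 10.28
eef_pos: [0.5482, 0.09, -0.0221]
eef_rot: [0.45, -0.464, 0.547, -0.531]
wrist_force: [-9.7, 2.0, 12.0]
opening: 0.004
t 10.28 track xyz mm [-113.     0.7  -22.1] F track [-9.9  0.4 12. ] op 0.0
rotvec to aligned [ 0.031 -0.002  0.   ]
```

```bash
python3 -m jog '[[[0,-0.6,0.2],[0.03,0,0],0],[[0,-0.4,0.4],[0.01,0,0],0]]'; python3 st.py; python3 -m jog '[[[0,-0.1,0.5],[0.01,0,0],0],[[0,-0.1,0.5],[0.01,0,0],0]]'; python3 st.py
```

```text
time_s: 10.45
eef_pos: [0.5492, 0.0895, -0.0148]
eef_rot: [0.457, -0.458, 0.539, -0.539]
wrist_force: [-7.1, 0.6, -2.5]
opening: 0.002
t 10.45 track xyz mm [-111.9    0.4  -14.8] F track [-7.1 -0.6 -2.5] op 0.0
rotvec to aligned [ 0.001 -0.001  0.001]
time_s: 10.62
eef_pos: [0.553, 0.0887, -0.0153]
eef_rot: [-0.459, 0.457, -0.537, 0.541]
wrist_force: [-8.2, 1.0, -3.3]
opening: 0.007
t 10.62 track xyz mm [-108.1    0.2  -15.3] F track [-8.3 -0.3 -3.3] op 0.01
rotvec to aligned [-0.007 -0.001  0.002]
```

```bash
python3 -m jog '[[[0,-0.1,0.5],[0,0,0],0],[[0,-0.1,0.5],[0.003,0,0],0]]'; python3 st.py; python3 -m jog '[[[0,-0.1,0.5],[0.005,0,0],0],[[0,-0.1,0.4],[0.005,0,0],0]]'; python3 st.py;  python3 -m jog '[[[0,-0.1,0.4],[0.005,0,0],0]]'; python3 st.py;
```

```text
time_s: 10.78
eef_pos: [0.5551, 0.088, -0.0168]
eef_rot: [0.456, -0.46, 0.539, -0.538]
wrist_force: [-8.9, 1.1, -2.6]
opening: 0.006
t 10.78 track xyz mm [-105.9   -0.2  -16.8] F track [-9.  -0.4 -2.6] op 0.01
rotvec to aligned [ 0.005 -0.     0.004]
time_s: 10.95
eef_pos: [0.5563, 0.0874, -0.0188]
eef_rot: [0.454, -0.462, 0.541, -0.537]
wrist_force: [-9.6, 2.1, 0.5]
opening: -0.002
t 10.95 track xyz mm [-104.6   -0.5  -18.8] F track [-9.8  0.5  0.5] op -0.0
rotvec to aligned [0.012 0.    0.005]
time_s: 11.03
eef_pos: [0.556, 0.0875, -0.0196]
eef_rot: [0.453, -0.463, 0.541, -0.536]
wrist_force: [-13.5, 4.1, 2.0]
opening: -0.004
t 11.03 track xyz mm [-104.9   -0.5  -19.6] F track [-14.    1.8   2. ] op -0.0
rotvec to aligned [0.015 0.001 0.006]
```

```bash
python3 -m jog '[[[0,-0.3,0.4],[0.015,0,0],0],[[0,-0.2,0.5],[0.01,0,0],0]]'; python3 st.py;python3 - <<'E'
from h import *
from bench import ctrl,imaging
c=imaging.camera("side");cv2.imwrite("pics/s6.png",cv2.resize(c["frame"][180:270,240:350,::-1],None,fx=6,fy=6,interpolation=cv2.INTER_CUBIC))
k=np.load("track.npz");B=np.stack([k["ex"],k["ey"],[0,0,1]]);P=(pts(c)-k["o"])@B.T*1e3
m=(P[...,0]<10)&(P[...,0]>-160)&(P[...,1]>24)&(P[...,1]<33)&(P[...,2]>28)&(P[...,2]<52);q=P[m]
print(len(q),np.percentile(q,[1,3,50,97,99],axis=0).round())
E
```

```text
time_s: 11.2
eef_pos: [0.5567, 0.0874, -0.0187]
eef_rot: [0.455, -0.462, 0.539, -0.538]
wrist_force: [-12.4, 2.3, -2.2]
opening: 0.001
t 11.2 track xyz mm [-104.2   -0.5  -18.7] F track [-12.6   0.2  -2.2] op 0.0
rotvec to aligned [0.007 0.001 0.007]
165 [[-95.  26.  28.]
 [-93.  27.  29.]
 [-52.  31.  39.]
 [  3.  33.  51.]
 [ 10.  33.  52.]]
```

View pics/s6.png

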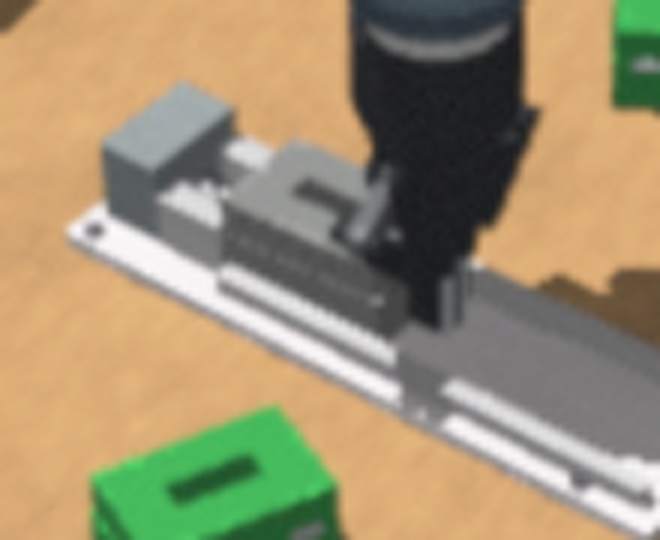

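Shell's far end appears at the stop blocks (crop 160–225, 190–260). I'll raise the push step by step to confirm hard contact.

```bash
python3 -m jog '[[[0,-0.2,0.7],[0.01,0,0],0]]'; python3 st.py; python3 -m jog '[[[0,-0.2,0.7],[0.01,0,0],0]]'; python3 st.py;python3 -m jog '[[[0,-0.2,0.8],[0.01,0,0],0]]'; python3 st.py;
```

```text
time_s: 11.33
eef_pos: [0.5567, 0.0876, -0.0195]
eef_rot: [0.454, -0.463, 0.54, -0.537]
wrist_force: [-23.0, 7.0, 4.8]
opening: -0.0
t 11.33 track xyz mm [-104.2   -0.3  -19.5] F track [-23.8   3.2   4.8] op -0.0
rotvec to aligned [0.011 0.002 0.007]
time_s: 11.42
eef_pos: [0.5561, 0.0879, -0.0204]
eef_rot: [0.453, -0.464, 0.541, -0.536]
wrist_force: [-20.5, 4.0, 4.1]
opening: -0.0
t 11.42 track xyz mm [-1.048e+02 -1.000e-01 -2.040e+01] F track [-20.9   0.7   4.1] op -0.0
rotvec to aligned [0.016 0.002 0.008]
time_s: 11.5
eef_pos: [0.5553, 0.0881, -0.0216]
eef_rot: [0.451, -0.467, 0.542, -0.534]
wrist_force: [-25.7, 2.6, 7.8]
opening: -0.005
t 11.5 track xyz mm [-105.7    0.   -21.6] F track [-25.7  -1.5   7.8] op -0.01
rotvec to aligned [0.024 0.003 0.009]
```

```bash
python3 - <<'E'
from h import *
from bench import ctrl,imaging
k=np.load("track.npz");B=np.stack([k["ex"],k["ey"],[0,0,1]])
for n in("side","wrist","top"):
    c=imaging.camera(n);P=(pts(c)-k["o"])@B.T*1e3;P=P[(c["depth"]>0)]
    for zl,zh,nm in((49,66,"roof/housing"),(33,46,"blocks")):
        q=P[(P[:,2]>zl)&(P[:,2]<zh)&(P[:,1]>-26)&(P[:,1]<26)&(P[:,0]>-95)&(P[:,0]<80)]
        x=np.sort(q[:,0]);
        if len(x)<5: continue
        g=np.argsort(-np.diff(x))[:2];print(n,nm,len(x),x[[0,-1]].round(1),"gaps",[(x[i].round(1),x[i+1].round(1)) for i in g],"medz",np.median(q[:,2]).round(1))
    if n=="wrist":cv2.imwrite("pics/w7.png",c["frame"][:,:,::-1])
E
```

```text
side roof/housing 352 [-57.9  68.8] gaps [(np.float64(-4.1), np.float64(31.7)), (np.float64(67.7), np.float64(68.8))] medz 56.5
side blocks 115 [-92.8  37.7] gaps [(np.float64(-90.5), np.float64(-43.9)), (np.float64(-19.5), np.float64(6.3))] medz 39.0
wrist roof/housing 38660 [-95.   -4.4] gaps [(np.float64(-94.2), np.float64(-94.1)), (np.float64(-29.7), np.float64(-29.7))] medz 57.6
wrist blocks 6063 [-76.3   5.9] gaps [(np.float64(-28.2), np.float64(-0.4)), (np.float64(5.6), np.float64(5.9))] medz 37.5
top roof/housing 194 [-3.5 73.2] gaps [(np.float64(-0.2), np.float64(37.6)), (np.float64(-3.5), np.float64(-2.0))] medz 54.8
top blocks 112 [ 2.8 79.9] gaps [(np.float64(40.2), np.float64(76.8)), (np.float64(76.8), np.float64(78.4))] medz 38.8
```

View pics/w7.png

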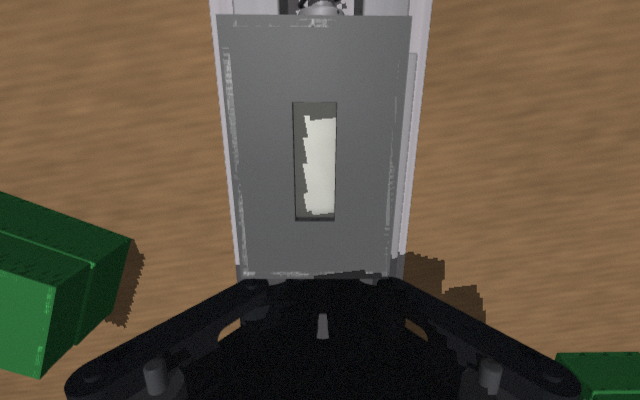

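Roof-to-housing gap is 36–38 mm, as expected at home, and the cover is flat. Next is a final even push, watching the force settle.

```bash
python3 -m jog '[[[0,-0.4,0.5],[0.024,0,0],0],[[0,-0.3,0.6],[0.01,0,0],0],[[0,-0.2,0.6],[0.01,0,0],0],[[0,-0.2,0.6],[0.01,0,0],0]]'; python3 st.py; python3 - <<'E'
from bench import ctrl,imaging
for i in range(12): imaging.camera("wrist");o=ctrl.get_obs();print(o["time_s"].round(2),o["wrist_force"].round(1),o["eef_pos"].round(4))
E
python3 st.py
```

```text
time_s: 11.98
eef_pos: [0.5566, 0.0874, -0.0195]
eef_rot: [0.453, -0.465, 0.538, -0.538]
wrist_force: [-17.5, 2.9, 2.9]
opening: -0.001
t 11.98 track xyz mm [-104.3   -0.5  -19.5] F track [-17.8  -0.    2.9] op -0.0
rotvec to aligned [0.011 0.005 0.013]
t 12.03 track xyz mm [-104.4   -0.4  -19.6] F track [-17.5  -0.2   2.7] op 0.0
rotvec to aligned [0.012 0.005 0.013]Traceback (most recent call last):
  File "<stdin>", line 2, in <module>
AttributeError: 'float' object has no attribute 'round'
```

```bash
python3 - <<'E'
from bench import ctrl,imaging
for i in range(20):
    imaging.camera("wrist");o=ctrl.get_obs()
    if i%3==0:print(round(o["time_s"],2),o["wrist_force"].round(1),o["eef_pos"].round(4))
E
python3 st.py
```

```text
12.08 [-15.    1.8   2.5] [ 0.5566  0.0875 -0.0196]
12.23 [-16.6   2.5   3.3] [ 0.5566  0.0875 -0.0195]
12.38 [-15.7   2.    3.1] [ 0.5566  0.0875 -0.0196]
12.53 [-16.4   1.7   3. ] [ 0.5566  0.0875 -0.0196]
12.68 [-16.9   2.    3.3] [ 0.5566  0.0875 -0.0195]
12.83 [-16.8   3.    3. ] [ 0.5566  0.0874 -0.0196]
12.98 [-16.5   2.5   2.9] [ 0.5566  0.0875 -0.0195]
t 13.03 track xyz mm [-104.4   -0.4  -19.6] F track [-16.7  -0.2   2.3] op -0.0
rotvec to aligned [0.011 0.005 0.013]
```

```bash
python3 -m jog '[[[0,-0.2,0.7],[0.01,0,0],0]]'; python3 - <<'E'
from bench import ctrl,imaging
for i in range(14):
    imaging.camera("wrist");o=ctrl.get_obs()
    if i%4==0:print(round(o["time_s"],2),o["wrist_force"].round(1),o["eef_pos"].round(4))
E
python3 st.py
```

```text
time_s: 13.12
eef_pos: [0.5562, 0.0875, -0.0202]
eef_rot: [0.452, -0.467, 0.538, -0.537]
wrist_force: [-21.6, 4.2, 4.3]
opening: -0.001
13.17 [-19.    2.9   3.7] [ 0.556   0.0875 -0.0204]
13.37 [-19.9   2.5   3. ] [ 0.5561  0.0875 -0.0204]
13.57 [-19.2   3.1   3.9] [ 0.5561  0.0875 -0.0204]
13.77 [-18.5   3.    3.9] [ 0.5561  0.0875 -0.0204]
t 13.82 track xyz mm [-104.9   -0.5  -20.4] F track [-18.3  -0.9   2.8] op 0.0
rotvec to aligned [0.016 0.006 0.014]
```

Steady at about 19 N, which leaves roughly 8 N on the stop after the spring and friction. Handing in.

```bash
python3 -c "
from bench import ctrl
print(ctrl.hand_in())"
```

```text
the job is handed in; nothing more can be done
None
```

I shut the shell's cover and pushed the closed shell against the plunger onto the stops. I handed in at about 13.8 s with the closed fingers still pressing it there; no verdict was given.

**Last checks:**
- **Cover:** the roof lay flat at about 57 mm, against 58 mm when closed.
- **Position:** the gap from roof edge to plunger housing was 36–38 mm, against 39.5 mm expected at home. The arm stopped advancing while the push force rose to about 25 N.
- **Final push:** it held steady at 18–20 N for 0.7 s. After the 9 N spring and friction, I estimate about 8 N on the stop; I couldn't measure that directly.
- **Bystanders:** I did not measure the tin, cup and tape at the end. The arm worked well away from them.

**What disagreed:**
- **Tip height:** the fingertip was really about 30 mm higher than the reported tool point. My first sweep therefore passed over the cover without touching it, and I repeated it lower.
- **Side camera:** it read about 4 mm short along the track compared with the top camera.
- **Fingertip on the plate:** the tip brushed the track plate while pushing. A small upward force of about 3 N was still there at the end.

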